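# Fit the paddle beater into the mixer drive and hold it down

## Task

Pull the mixer's sliding shutter by its knob all the way out to its stop, then take the paddle beater from the wooden stand, turn it until its cross-shaped stem meshes with the slot in the drive, and push it straight down against the ejector spring until its collar sits fully home on the rim. Finish while still gripping the beater and pressing it down: do not let go. Leave the whisk in the stand and do not shift or upset the other things on the worktop.

Things in the scene. Friction and masses are not known exactly. Their poses are not given: they have to be found in the camera images.
- mixer: White motor base, fixed, housing 230 (its x) x 170 x 68 mm high, yawed, left or right of the middle. Origin on the worktop straight below the drive's axis; housing reaches 150 mm to its own -x (front, roughly towards the robot), 80 mm to +x. Two 6 mm aluminium rails run along its x at y = +-41 mm, tops 120 mm above the worktop.
- drive_mouth (a point): Centre of the mouth of the drive, a round steel coupling 64 mm wide on the mixer, rim 116 mm above the worktop, z up. A cross-shaped slot (two crossing slots 26.5 x 8.5 mm along this point's own x and y, same every quarter turn) goes 40 mm down. Turns about z only against 0.12 N m of gearbox friction; starts at any angle, hidden by the shutter.
- shutter (a joint): Aluminium slide plate (85 x 76 x 3 mm, top 122 mm above the worktop) covering the drive, in m: 0 = shut, 0.070 = pulled out to its stop. It slides towards the mixer's own -x. A spring and brake resist with about 5 to 7 N; it stays where it is left.
- shutter_knob (a point): Middle of the upright round black knob on the shutter, 22 mm in diameter, its grip part from 125 to 153 mm above the worktop, this point at 141 mm; shut, it is 33 mm in front (mixer -x) of the drive axis; moves with the shutter.
- ejector (a joint): Sprung ejector pin (8 mm thick) in the middle of the slot, in m: 0 = up, its top 22 mm below the rim; grows as it is pushed down, 0.008 when the beater is fully home. Pushes up with 4.8 N at 0 and 9.6 N at 0.008, so a beater let go rises 8 mm.
- beater: Metal paddle beater, 115 mm high, 160 g, stem down; origin at stem tip, z up its axis. Cross stem 0-30 mm (two blades 24 x 6 mm along its x and y, lowest 6 mm narrowed to 19 x 3); round collar 44 mm wide at 30-38; hub 28 mm wide with two flat wings reaching 51 mm out along +x and -x at 41-67; square post 24 x 24, faces square to x and y, at 67-115.
- beater_seat (a point): On the beater's axis at the underside of its collar, 30 mm above the stem tip. Fully home it is at the drive_mouth point, the collar lying on the rim.
- beater_grip (a point): On the beater's axis in the square post, 95 mm above the stem tip, 20 mm below the post's top: the place to grip.
- stand: Fixed wooden block 100 (its x) x 250 (its y) x 45 mm high with two 28 mm holes 70 mm either side of its centre along its y, where the attachments stand with their collars on the top. Origin: centre of its underside.
- whisk: The other attachment in the stand, a wire balloon whisk 134 mm high and 58 mm wide with the same stem; origin at its stem tip. Leave it there.
- square_tart: Loose square chocolate tart on a round gold card, 112 mm wide, 44 mm high; bystander, origin at its underside.
- round_tart: Loose round yellow tart on a gold card, 100 mm wide, 40 mm high; bystander, origin at its underside.
- jar: Loose amber jar, 64 mm wide, 100 mm high; bystander, origin at its underside.
- bowl: Loose steel bowl, 110 mm wide, 60 mm high; bystander, origin at its underside.
- tart_ring: Loose steel tart ring, 60 mm wide, 20 mm high, between mixer and stand; bystander, origin at its underside.
- cup: Loose white cup, 52 mm wide, 60 mm high, between mixer and stand; bystander, origin at its underside.
- spatula: Loose spatula lying on the worktop on the robot's right; bystander, origin at its underside.
There are look-alikes about, which are no part of the job. Leave any blue look-alike of the beater alone.

How it is judged (in metres and radians):
On the way, in this order (a step that is already met when the one before it is completed fails the run):
1. the shutter is pulled out to its stop (value of joint shutter above 0.066 m), for 0.2 s.
2. the beater is lifted clear of the stand (height (world z) of beater above 0.055 m and contact force between the fingers and beater above 1 N), for 0.1 s.
At the end, for the whole second after the job is handed in: Through the last second: shutter out at least 64 of 70 mm; beater upright (0.08 rad), at rest, within 4 mm of the drive axis, collar within 3 mm of the rim; ejector down at least 4.5 mm; beater pressing on the mixer with over 5 N and gripped with over 3 N (value of joint shutter above 0.064 m and z of beater_seat in the frame of drive_mouth between -0.004 and 0.003 m and horizontal distance between beater_seat and drive_mouth below 0.004 m and angle between beater's own z axis and vertical below 0.08 rad and value of joint ejector above 0.0045 m and contact force between beater and mixer above 5 N and contact force between the fingers and beater above 3 N and linear speed of beater below 0.02 m/s); the arm keeps its last pose, push and grip.
It fails at once if the whisk shifted more than 30 mm or tipped over (distance of whisk from where it was at the start of the episode above 0.03 m or angle between whisk's own z axis and vertical above 0.5 rad).
It fails at once if a tart shifted more than 30 mm or tipped over (distance of any of square_tart, round_tart from where it was at the start of the episode above 0.03 m or angle between any of square_tart, round_tart's own z axis and vertical above 0.5 rad).
It fails at once if the tart ring or cup shifted more than 30 mm or tipped over (distance of any of tart_ring, cup from where it was at the start of the episode above 0.03 m or angle between any of tart_ring, cup's own z axis and vertical above 0.5 rad).
It fails at once if the jar, bowl or spatula shifted more than 30 mm or tipped over (distance of any of jar, bowl, spatula from where it was at the start of the episode above 0.03 m or angle between any of jar, bowl, spatula's own z axis and vertical above 0.5 rad).
It also fails if it takes over 64 s, if anything falls off the work surface, if the arm or the gripper's body presses on something with over 40 N, if the wrist force passes 120 N, or if a joint passes its speed limit or range.

## Robot

A 7-joint arm with a two-finger parallel gripper is mounted at the origin on the work surface. World frame = base frame: x ahead of the robot, y to its left, z up, the work surface at z = 0. Lengths are in mm, angles in degrees, forces in N, time in s.
With the tool pointing down it reaches from about 425 to 875 mm from the base axis. Payload 8.4 kg.
Tool frame: the origin (TCP) lies midway between the tips of the shut fingers; the grasp point (between the pads) lies 19 mm behind it; x points along the fingers, y is the direction in which the jaws open and shut, and the axes are right-handed (so a half turn about x gives the same grasp; the last joint's range is limited). The gripper opens to 85 mm and grips with 20 to 120 N. Pads are 22 mm wide; open, the fingers measure 114 mm over their backs; the gripper's body (76 mm by 85 mm) begins 54 mm behind the grasp point. The pads swing forward as they close: fully open they stand 13 mm farther back than shut.
Start: joints at [57.628, 19.091, 2.286, 83.961, -0.768, 76.965, -3.352], TCP at [291.914, -580.733, 231.308] pointing down, gripper open.
Joint ranges: [-147.57, 147.57], [-21.85, 119.76], [-74.77, 79.35], [14.55, 137.4], [-85.83, 265.84], [4.83, 119.75], [-152.11, 152.11]. Speed limits (degrees/s): [127.2, 127.2, 159.86, 159.86, 180, 180, 180].

## Interface

Orientations are given as [roll, pitch, yaw] about the fixed x, y, z axes, in that order (R = Rz(yaw) Ry(pitch) Rx(roll)).
In Python, from cell import manip gives the robot as it stands.
- The arm moves only by the tool drive_tool, never from a script. Its argument "series" is a list of rows, each a list of 6 numbers: the shift along the tool's x, y, z in mm, then the turn, a rotation vector about the tool's x, y, z in rad. In form: [[tx, ty, tz, wx, wy, wz], ...]. A call has exactly 10 rows; each row shifts and turns the commanded pose from where the row before left it, along the tool's axes as they then stand; what a row does not reach is not made up. A row lasts 1/12 s, in which the tool goes at most 41.7 mm and 7.16 degrees, less where a joint would pass 70% of its speed; a pose out of reach is approached as far as the arm can. A call with a gripper value outside its range is refused whole. "fingers" is the opening, from 0 (shut) to 1 (fully open), set as the call begins (left out, the last holds). The fingers move at their own pace and stop on an object; "force" is the grip in N (left out, the last holds). Time passes only in rows, so rows that do not move let the fingers close, or fill a call up. It gives the time, the measured TCP pose, the force and the opening at its end, in the units of the state.
- manip.read_state(): the state, without advancing time (a new reading comes with each control period).
- manip.grab_frame(name): name is "scene" or "side" or "wrist"; returns a dict with "img" (400x640x3 uint8, red, green, blue), "fov_y" (degrees; the focal length in pixels is half the picture's height over the tangent of half this angle, whatever the lens; pixels are square), "cx", "cy" (the principal point, pixels), "k1" (the pictures are not rectified: a ray, as slopes to the right and down, at radius r is drawn at 1 + k1 r^2 times it, then the intrinsics apply), "camera_from_world" (4x4, takes a point from world to camera coordinates). Camera axes: x right, y down, z forward; pixel columns grow to the right and rows downward; lengths in mm; the calibration is good to about 2 mm. A picture is of the moment at which its call begins. There is no depth.
- manip.sign_off(): hands the job in, once; it reports no verdict.
The state is a dict: "time_s": time; "joint_positions": joint angles; "joint_vel": joint speeds; "effort": joint torques, N m; "tool_pos": TCP position; "eef_rot": TCP orientation; "contact_force": force on the tool from outside, world axes, zero at the start; "wrist_torque": the same for the moment, N m; "grip_width": finger opening in mm.
Only numpy, scipy, OpenCV 4.12 (cv2) and the standard library are available. Lean on these libraries where they do the work, as an engineer would, in place of code of your own. Each camera call takes 0.05 s, during which the arm holds its last target.

## Working session

There is one attempt and no reset: what is moved stays moved. The work goes in short steps, Python scripts to look and compute and a tool call to move; the robot and the scene stay as the last step left them, time stands still between calls to the robot, and variables do not carry over. Pictures are saved under pics/ and viewed, and the job is handed in when it is done.

Besides the shell and the picture viewer there is one more tool, called after "Request:" as a command line: name --pt "numbers of a row" for each row, then --argument value for the rest. drive_tool: Moves the arm, as the interface text tells. Its arguments: {"type":"object","properties":{"series":{"type":"array","items":{"type":"array","items":{"type":"number"}}},"fingers":{"type":"number"},"force":{"type":"number"}},"required":["series"]}

```bash
ls; mkdir -p pics; cat > h.py <<'E'
import numpy as np,cv2,json
from cell import manip
def grab(n,save=None):
    f=manip.grab_frame(n)
    if save: cv2.imwrite('pics/'+save+'.png',f['img'][:,:,::-1]); np.savez('pics/'+save+'.npz',**{k:np.array(v) for k,v in f.items()})
    return f
def load(s):
    d=np.load('pics/'+s+'.npz'); return {k:d[k] for k in d}
def K(f):
    h=f['img'].shape[0]; F=h/2/np.tan(np.radians(float(f['fov_y'])/2)); return F
def ray(f,u,v):
    F=K(f); xd=(u-float(f['cx']))/F; yd=(v-float(f['cy']))/F; rd=np.hypot(xd,yd); k=float(f['k1'])
    r=rd
    for _ in range(50): r=rd/(1+k*r*r)
    s=1/(1+k*r*r); T=np.array(f['camera_from_world']); R=T[:3,:3]; t=T[:3,3]
    return -R.T@t, R.T@np.array([xd*s,yd*s,1.])
def onz(f,u,v,z):
    c,d=ray(f,u,v); return c+d*(z-c[2])/d[2]
def proj(f,p):
    T=np.array(f['camera_from_world']); q=T[:3,:3]@np.array(p,float)+T[:3,3]; a=q[:2]/q[2]; a=a*(1+float(f['k1'])*(a@a)); F=K(f)
    return a[0]*F+float(f['cx']),a[1]*F+float(f['cy'])
def tri(obs):
    A=np.zeros((3,3));b=np.zeros(3)
    for f,u,v in obs:
        c,d=ray(f,u,v); d/=np.linalg.norm(d); P=np.eye(3)-np.outer(d,d); A+=P;b+=P@c
    p=np.linalg.solve(A,b)
    return p,[np.round(np.array(proj(f,p))-[u,v],1) for f,u,v in obs]
E
python3 - <<'E'
from h import *
for n in ['scene','side','wrist']:
    f=grab(n,n+'0'); print(n,f['fov_y'],f['cx'],f['cy'],f['k1'],np.round(ray(f,f['cx'],f['cy']),3).tolist())
print(manip.read_state())
E
```

```text
pics
scene 56.504838050102116 317.51418495878204 196.96129525190537 0.026997363080256485 [[1178.55, 8.036, 951.023], [-0.54, 0.003, -0.842]]
side 47.64639781218592 324.0236326085148 203.50353304437056 0.03311095096783405 [[-83.065, 688.093, 1191.702], [0.483, -0.464, -0.743]]
wrist 62.79002340097763 319.0051144953654 203.99725015483767 -0.056930443207000685 [[364.485, -543.598, 372.046], [-0.285, -0.142, -0.948]]
{'time_s': 0.15, 'joint_positions': array([57.62704568, 19.12110188,  2.28480192, 83.99871349, -0.76690344,
       76.96473455, -3.34988791]), 'joint_vel': array([-0.09653781, -0.06001778, -0.00306154, -0.11466237, -0.02198212,
       -0.0846521 ,  0.03241381]), 'effort': array([ 3.27812304e-03, -6.59043932e+01,  1.36770822e+00, -4.05867934e+01,
        1.70408282e-02,  9.58837336e-03, -3.36234302e-05]), 'tool_pos': array([ 291.76829207, -580.45086683,  230.64698533]), 'eef_rot': array([-85.56270804,  89.93067364, 121.12759995]), 'contact_force': array([0.46133769, 0.80122036, 0.96766915]), 'wrist_torque': array([ 0.00493171, -0.0392581 ,  0.04775525]), 'grip_width': 85.11364772836683}
```

View pics/scene0.png

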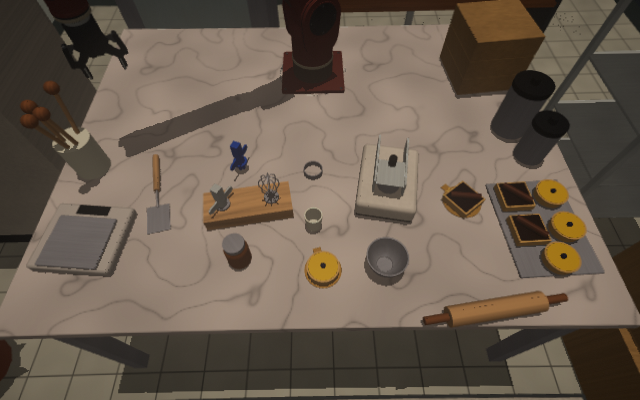

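View pics/side0.png

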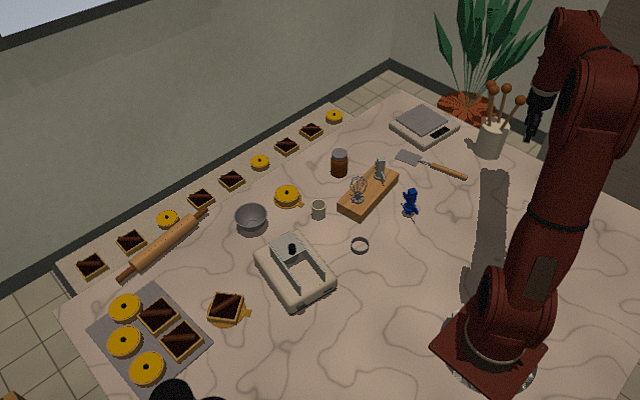

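View pics/wrist0.png

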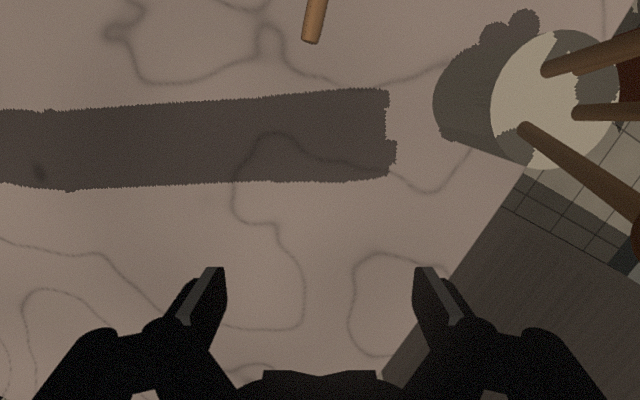

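The scene view shows the mixer at about (388,180) with its black knob at (392,160). The stand runs from (204,205) to (292,205), with the beater at (220,200) and the whisk at (269,190). The blue decoy is at (238,155). I'll zoom in next.

```bash
python3 - <<'E'
from h import *
def crop(s,x,y,w,h,k,o):
    im=cv2.imread('pics/'+s+'.png')[y:y+h,x:x+w]; im=cv2.convertScaleAbs(im,alpha=1.4); cv2.imwrite('pics/'+o+'.png',cv2.resize(im,None,fx=k,fy=k,interpolation=cv2.INTER_CUBIC))
crop('scene0',345,130,90,100,6,'c1')
crop('side0',240,220,110,100,6,'c2')
crop('scene0',195,135,110,100,6,'c3')
crop('side0',330,145,100,80,7,'c4')
E
```

```text
(no output)
```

View pics/c1.png

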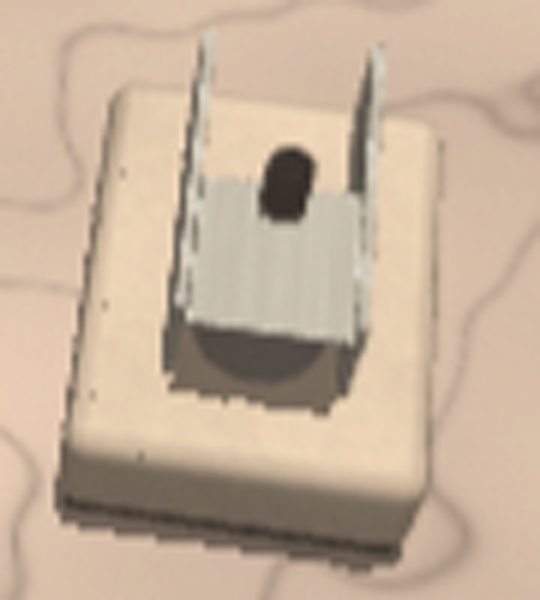

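View pics/c2.png

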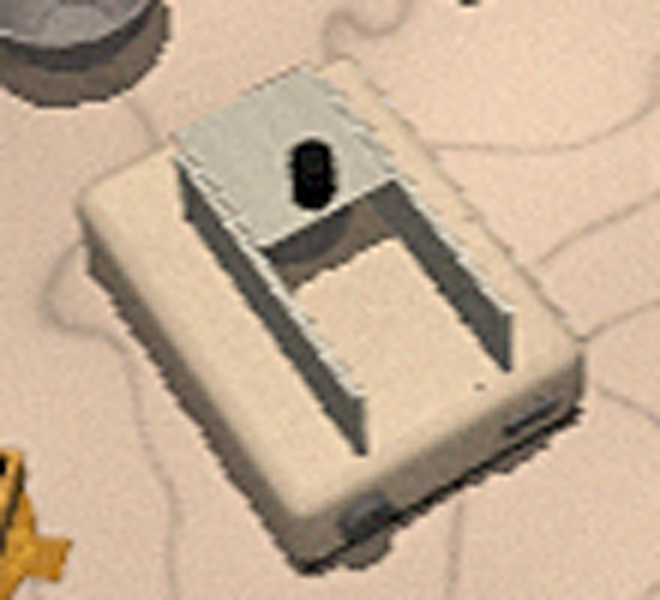

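View pics/c3.png

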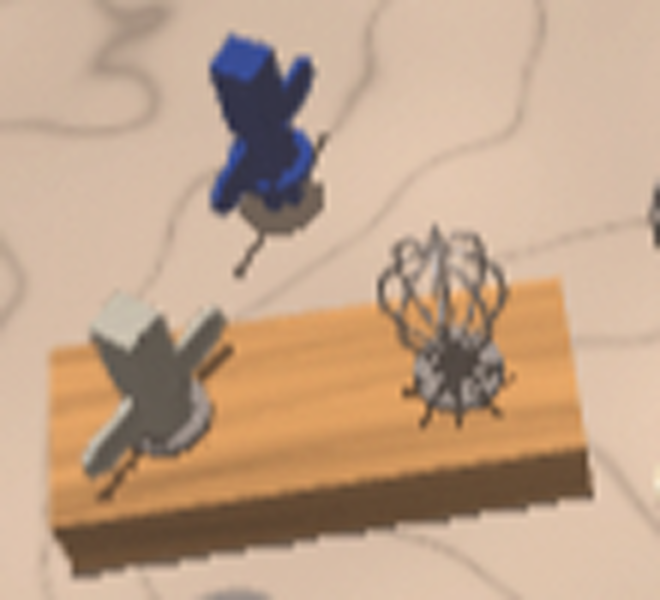

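View pics/c4.png

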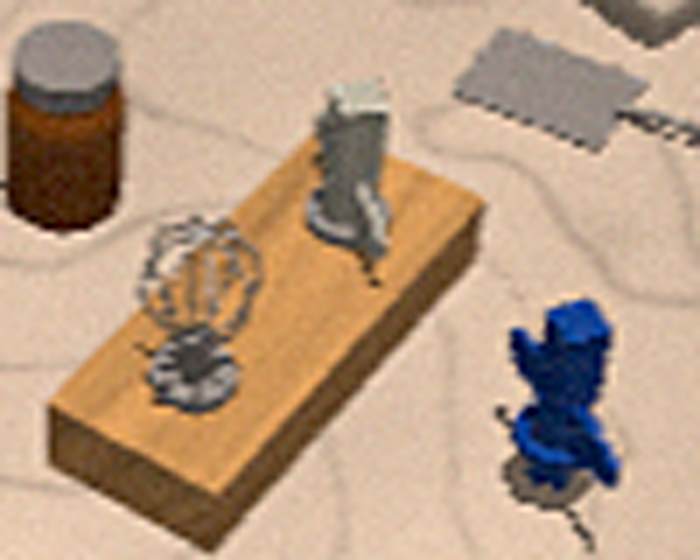

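```bash
python3 - <<'E'
from h import *
s=load('scene0');d=load('side0')
def px(x,y,k,X,Y): return x+(X+.5)/k-.5, y+(Y+.5)/k-.5
c1=lambda X,Y:(s,)+px(345,130,6,X,Y)
c2=lambda X,Y:(d,)+px(240,220,6,X,Y)
c3=lambda X,Y:(s,)+px(195,135,6,X,Y)
c4=lambda X,Y:(d,)+px(330,145,7,X,Y)
def show(n,*o):
    p,r=tri(o); print(n,np.round(p,1),[list(x) for x in r]); return p
show('knobtop',c1(291,165),c2(313,158))
fl=show('fl',c1(362,195),c2(265,245))
fr=show('fr',c1(205,178),c2(400,183))
rr=show('rr',c1(187,322),c2(310,68))
rl=show('rl',c1(352,342),c2(175,135))
print('plate centre',(fl+fr+rr+rl)/4, np.linalg.norm(fl-fr),np.linalg.norm(fl-rl))
for a,b in((rl,fl),(rr,fr)):
    v=b-a; print('yaw -x dir',np.degrees(np.arctan2(-v[1],-v[0])))
v=fl-fr; print('y dir',np.degrees(np.arctan2(v[1],v[0]))-90)
v=rl-rr; print('y dir',np.degrees(np.arctan2(v[1],v[0]))-90)
show('beat top',c3(128,321),c4(359,97))
# same corner heights on z=122 each view
for nm,o in (('fl',c1(362,195)),('fl',c2(265,245)),('fr',c1(205,178)),('fr',c2(400,183)),('rr',c1(187,322)),('rr',c2(310,68)),('rl',c1(352,342)),('rl',c2(175,135))): print(nm,np.round(onz(*o,122),1))
print('whisk collar',onz(*c3(460,375),53),onz(*c4(195,380),53))
# wing angle: tips top z~112-? 
print('wing tips', onz(*c3(215,315),102), onz(*c3(95,460),102))
for p in ((330,145),): pass
E
```

```text
knobtop [541.5 218.5 152.4] [[np.float64(-0.1), np.float64(-0.0)], [np.float64(-0.1), np.float64(0.0)]]
fl [536.7 256.3 123.6] [[np.float64(-0.2), np.float64(-0.1)], [np.float64(-0.3), np.float64(0.1)]]
fr [520.9 184.7 119. ] [[np.float64(-0.5), np.float64(-0.2)], [np.float64(-0.5), np.float64(0.2)]]
rr [604.3 168.2 120.1] [[np.float64(-0.3), np.float64(-0.2)], [np.float64(-0.3), np.float64(0.1)]]
rl [618.4 242.2 121.1] [[np.float64(0.3), np.float64(0.1)], [np.float64(0.3), np.float64(-0.1)]]
plate centre [570.0892473  212.88407014 120.95205172] 73.48425774698137 82.94070149357327
yaw -x dir -9.797288185857445
yaw -x dir -11.171408272368486
y dir -12.493441356401988
y dir -10.796689637942265
beat top [ 618.2 -259.9  130.2] [[np.float64(-0.2), np.float64(-0.1)], [np.float64(-0.1), np.float64(0.1)]]
fl [535.9 257.5 122. ]
fl [537.4 255.  122. ]
fr [524.1 185.4 122. ]
fr [518.7 184.7 122. ]
rr [606.2 168.7 122. ]
rr [602.7 168.2 122. ]
rl [618.6 241.2 122. ]
rl [618.2 243.4 122. ]
whisk collar [ 600.36768164 -121.89395483   53.        ] [ 592.04239251 -118.45657681   53.        ]
wing tips [ 596.77804434 -229.07278321  102.        ] [ 673.14318709 -273.37966689  102.        ]
```

```bash
cat >> h.py <<'E'
from scipy.spatial.transform import Rotation as Ro
def Rt(s=None):
    s=s or manip.read_state(); return Ro.from_euler('xyz',s['eef_rot'],degrees=True).as_matrix()
def st():
    s=manip.read_state(); R=Rt(s); print('t',round(s['time_s'],2),'pos',np.round(s['tool_pos'],1),'jaw ang',round(np.degrees(np.arctan2(R[1,1],R[0,1])),2),'xax',np.round(R[:,0],3),'F',np.round(s['contact_force'],1),'Tq',np.round(s['wrist_torque'],2),'w',round(s['grip_width'],1),'j',np.round(s['joint_positions'],0)); return s,R
def to(p,jaw=None):
    "tool-frame shift to TCP world p, and turn about tool x to bring jaw (deg, mod 180) after"
    s,R=st(); print('shift tool',np.round(R.T@(np.array(p)-s['tool_pos']),1))
    # rotation making x down & jaw angle
    if jaw is not None:
        for q in (jaw,jaw+180):
            y=np.array([np.cos(np.radians(q)),np.sin(np.radians(q)),0]);x=np.array([0,0,-1.]);T=np.c_[x,y,np.cross(x,y)]
            print('jaw',q,'rotvec',np.round(Ro.from_matrix(R.T@T).as_rotvec(),4))
E
python3 - <<'E'
from h import *
s,R=st(); print(np.round(R,3))
to([541.5,218.5,231],-11); to([541.5,218.5,231],79)
E
```

```text
t 0.15 pos [ 291.8 -580.5  230.6] jaw ang -63.31 xax [-0.001  0.001 -1.   ] F [0.5 0.8 1. ] Tq [ 0.   -0.04  0.05] w 85.1 j [58. 19.  2. 84. -1. 77. -3.]
[[-0.001  0.449 -0.893]
 [ 0.001 -0.893 -0.449]
 [-1.    -0.001  0.   ]]
t 0.15 pos [ 291.8 -580.5  230.6] jaw ang -63.31 xax [-0.001  0.001 -1.   ] F [0.5 0.8 1. ] Tq [ 0.   -0.04  0.05] w 85.1 j [58. 19.  2. 84. -1. 77. -3.]
shift tool [ 3.000e-01 -6.016e+02 -5.820e+02]
jaw -11 rotvec [-9.13e-01 -5.00e-04  1.20e-03]
jaw 169 rotvec [2.2286e+00 1.4000e-03 6.0000e-04]
t 0.15 pos [ 291.8 -580.5  230.6] jaw ang -63.31 xax [-0.001  0.001 -1.   ] F [0.5 0.8 1. ] Tq [ 0.   -0.04  0.05] w 85.1 j [58. 19.  2. 84. -1. 77. -3.]
shift tool [ 3.000e-01 -6.016e+02 -5.820e+02]
jaw 79 rotvec [-2.4838e+00 -1.5000e-03  6.0000e-04]
jaw 259 rotvec [6.578e-01 5.000e-04 1.100e-03]
```

Request:
drive_tool --pt "0 -29.5 -28.7 0 0 0" --pt "0 -29.5 -28.7 0 0 0" --pt "0 -29.5 -28.7 0 0 0" --pt "0 -29.5 -28.7 0 0 0" --pt "0 -29.5 -28.7 0 0 0" --pt "0 -29.5 -28.7 0 0 0" --pt "0 -29.5 -28.7 0 0 0" --pt "0 -29.5 -28.7 0 0 0" --pt "0 -29.5 -28.7 0 0 0" --pt "0 -29.5 -28.7 0 0 0" --fingers 1 --force 60

```text
time_s: 0.98
tool_pos: [415.8, -186.3, 231.3]
eef_rot: [62.6, 90.0, -90.7]
contact_force: [0.9, -0.4, -0.2]
grip_width: 85.4
```

Request:
drive_tool --pt "0 -29.5 -28.7 0 0 0" --pt "0 -29.5 -28.7 0 0 0" --pt "0 -29.5 -28.7 0 0 0" --pt "0 -29.5 -28.7 0 0 0" --pt "0 -29.5 -28.7 0 0 0" --pt "0 -29.5 -28.7 0 0 0" --pt "0 -29.5 -28.7 0 0 0" --pt "0 -29.5 -28.7 0 0 0" --pt "0 -29.5 -28.7 0 0 0" --pt "0 -29.5 -28.7 0 0 0"

```text
time_s: 1.82
tool_pos: [540.1, 206.0, 231.3]
eef_rot: [128.2, 90.0, -25.2]
contact_force: [2.0, -0.3, 0.2]
grip_width: 85.3
```

Request:
drive_tool --pt "0 0 0 -0.114 0 0" --pt "0 0 0 -0.114 0 0" --pt "0 0 0 -0.114 0 0" --pt "0 0 0 -0.114 0 0" --pt "0 0 0 -0.114 0 0" --pt "0 0 0 -0.114 0 0" --pt "0 0 0 -0.114 0 0" --pt "0 0 0 -0.114 0 0" --pt "0 0 0 0 0 0" --pt "0 0 0 0 0 0"

```text
time_s: 2.65
tool_pos: [539.7, 204.0, 231.1]
eef_rot: [-84.6, 90.0, 174.1]
contact_force: [0.7, 0.0, 0.1]
grip_width: 85.7
```

```bash
python3 - <<'E'
from h import *
f=grab('wrist','w1'); to([541.5,218.5,180],-11)
print(proj(f,[541.5,218.5,153]))
E
```

```text
t 2.7 pos [539.7 204.  231.2] jaw ang -11.31 xax [-0. -0. -1.] F [1.  0.7 0.3] Tq [ 0.02 -0.01  0.03] w 85.4 j [ 13.  16. -46.  93.  12.  77. -45.]
shift tool [ 51.2  -1.1 -14.5]
jaw -11 rotvec [-0.0053  0.0001  0.0003]
jaw 169 rotvec [ 3.1363e+00  5.0000e-04 -1.0000e-04]
(np.float64(318.09072954137434), np.float64(195.47865692984794))
```

View pics/w1.png

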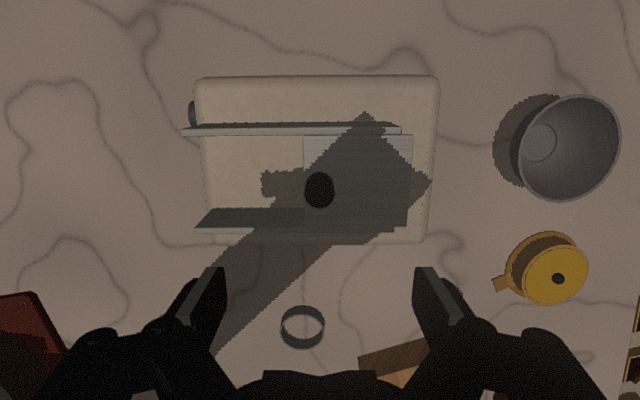

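The wrist view shows the knob at (319,190). Its top disc is centred near (319,194), against a prediction of (318,195). Next I refine the mixer's yaw from the rail edges.

```bash
python3 - <<'E'
from h import *
f=load('w1')
im=cv2.imread('pics/w1.png')[60:260,170:450]; cv2.imwrite('pics/w1c.png',cv2.resize(cv2.convertScaleAbs(im,alpha=1.6),None,fx=2.8,fy=2.8,interpolation=cv2.INTER_CUBIC))
g=cv2.cvtColor(f['img'],cv2.COLOR_RGB2HSV)
m=(g[:,:,2]<22).astype(np.uint8); m[:160]=0;m[220:]=0;m[:,:290]=0;m[:,345:]=0
n,l,s,c=cv2.connectedComponentsWithStats(m); print(s,c)
E
```

```text
[[     0      0    640    400 255663]
 [   317    173      1      1      1]
 [   319    173      1      1      1]
 [   322    173      1      1      1]
 [   313    174      1      2      2]
 [   317    175      4      3      4]
 [   325    174      1      1      1]
 [   313    177      1      1      1]
 [   315    177      1      1      1]
 [   317    177      1      1      1]
 [   320    176      4      5      5]
 [   325    176      3      3      5]
 [   312    179      7      6     19]
 [   305    180     29     28    290]
 [   332    186      1      1      1]
 [   307    193      1      1      1]
 [   323    196      3      1      3]] [[319.50045959 199.50971396]
 [317.         173.        ]
 [319.         173.        ]
 [322.         173.        ]
 [313.         174.5       ]
 [318.5        175.75      ]
 [325.         174.        ]
 [313.         177.        ]
 [315.         177.        ]
 [317.         177.        ]
 [321.8        178.        ]
 [326.         176.8       ]
 [314.84210526 181.15789474]
 [319.28965517 194.1       ]
 [332.         186.        ]
 [307.         193.        ]
 [324.         196.        ]]
```

View pics/w1c.png

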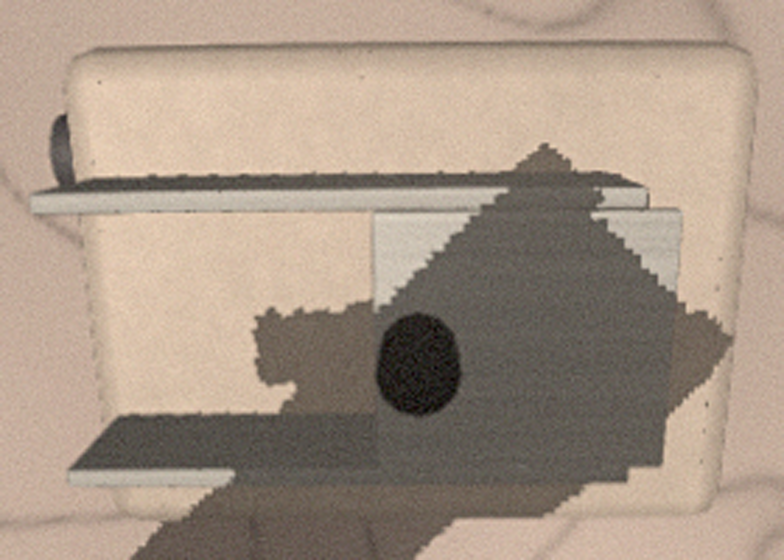

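```bash
python3 - <<'E'
from h import *
f=load('w1')
q=lambda X,Y,z:onz(f,170+(X+.5)/2.8-.5,60+(Y+.5)/2.8-.5,z)
print('knob',onz(f,319.3,194.1,153))
print('knob two-view z',tri([(f,319.3,194.1),(load('scene0'),393.1,157.1),(load('side0'),291.8,246)]))
for a,b in(((32,211),(648,208)),((70,486),(628,481)),((32,192),(648,187))):
    A=q(*a,120);B=q(*b,120);v=B-A;print(A,B,np.linalg.norm(v),np.degrees(np.arctan2(v[1],v[0])))
for a,b in(((374,213),(680,210)),((384,468),(662,466))):
    A=q(*a,122);B=q(*b,122);v=B-A;print('plate',A,B,np.linalg.norm(v),np.degrees(np.arctan2(v[1],v[0])))
E
```

```text
knob [542.52837732 219.32382801 153.        ]
knob two-view z (array([541.76682644, 218.64393251, 152.08750929]), [array([-0.9,  0.7]), array([-0. ,  0.1]), array([-0.2, -0. ])])
[445.68204428 276.93347609 120.        ] [611.20105533 244.37068618 120.        ] 168.6916663836296 -11.129746827641071
[430.45672665 196.31741237 120.        ] [595.67952223 165.17649749 120.        ] 168.13187907036757 -10.673795547626423
[447.31213718 281.84358242 120.        ] [611.89659899 249.96841494 120.        ] 167.64268957617728 -10.9608105948274
plate [537.82223925 257.69264643 122.        ] [619.26617259 242.50293434 122.        ] 82.84830494340939 -10.564579913777381
plate [525.08552078 184.45976927 122.        ] [605.88364883 168.91436133 122.        ] 82.27999273818824 -10.890523321252605
```

Request:
drive_tool --pt "0 -0.7 -15.1 0 0 0" --pt "20 0 0 0 0 0" --pt "20 0 0 0 0 0" --pt "20 0 0 0 0 0" --pt "20 0 0 0 0 0" --pt "15 0 0 0 0 0" --pt "9 0 0 0 0 0" --pt "0 0 0 0 0 0" --pt "0 0 0 0 0 0" --pt "0 0 0 0 0 0"

```text
time_s: 3.53
tool_pos: [542.6, 219.6, 128.5]
eef_rot: [124.7, 89.9, 23.6]
contact_force: [0.6, -0.9, -0.9]
grip_width: 85.5
```

Request:
drive_tool --pt "0 0 0 0 0 0" --pt "0 0 0 0 0 0" --pt "0 0 0 0 0 0" --pt "0 0 0 0 0 0" --pt "0 0 0 0 0 0" --pt "0 0 0 0 0 0" --pt "0 0 0 0 0 0" --pt "0 0 0 0 0 0" --pt "0 0 0 0 0 0" --pt "0 0 0 0 0 0" --fingers 0 --force 50

```text
time_s: 4.37
tool_pos: [542.2, 219.1, 127.7]
eef_rot: [92.3, 90.0, -8.8]
contact_force: [-0.4, -0.8, 5.3]
grip_width: 20.4
```

```bash
python3 - <<'E'
from h import *
f=grab('wrist','w2'); st()
E
```

```text
t 4.42 pos [542.2 219.2 127.7] jaw ang -11.06 xax [ 0. -0. -1.] F [-0.9 -2.   5.1] Tq [-0.27  0.26  0.  ] w 20.6 j [ 10.  22. -44.  99.  16.  66. -50.]
```

View pics/w2.png

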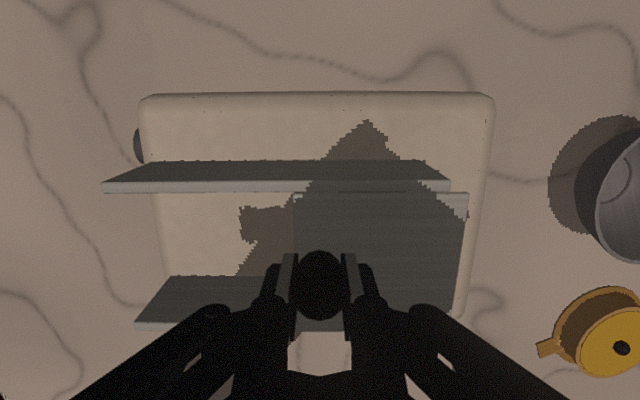

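The knob at (320,285) sits between the pads and the reported width is 20.6 mm. I'll pull along -tool y.

Request:
drive_tool --pt "-0.5 -5 0 0 0 0" --pt "0 -8 0 0 0 0" --pt "0 -8 0 0 0 0" --pt "0 -8 0 0 0 0" --pt "0 -8 0 0 0 0" --pt "0 -8 0 0 0 0" --pt "0 -8 0 0 0 0" --pt "0 -8 0 0 0 0" --pt "0 -6 0 0 0 0" --pt "0 0 0 0 0 0"

```text
time_s: 5.25
tool_pos: [475.8, 231.7, 127.7]
eef_rot: [57.2, 89.9, -43.8]
contact_force: [-0.8, -0.3, 0.9]
grip_width: 20.7
```

Request:
drive_tool --pt "0 -2 0 0 0 0" --pt "0 -2 0 0 0 0" --pt "0 -1 0 0 0 0" --pt "0 -1 0 0 0 0" --pt "0 0 0 0 0 0" --pt "0 0 0 0 0 0" --pt "0 0 0 0 0 0" --pt "0 0 0 0 0 0" --pt "0 0 0 0 0 0" --pt "0 0 0 0 0 0"

```text
time_s: 6.08
tool_pos: [473.6, 232.2, 127.8]
eef_rot: [113.6, 89.7, 12.4]
contact_force: [15.6, -0.9, -8.8]
grip_width: 20.1
```

```bash
python3 - <<'E'
from h import *
f=grab('scene','s1'); f=grab('side','d1'); s,R=st()
print(np.linalg.norm((s['tool_pos']-[542.2,219.2,0])[:2]))
E
```

```text
t 6.18 pos [473.5 232.2 127.8] jaw ang -11.18 xax [ 0.005  0.001 -1.   ] F [15.8 -0.7 -9.7] Tq [-0.13 -3.27  0.06] w 20.7 j [ 11.  15. -47. 107.  12.  63. -52.]
69.88082052873274
```

View pics/s1.png

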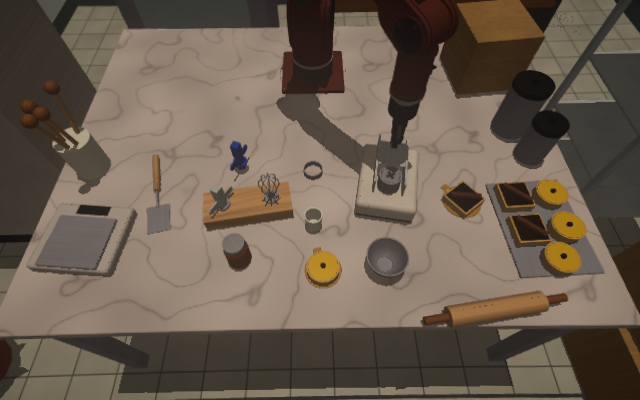

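Request:
drive_tool --pt "0 3 0 0 0 0" --pt "0 0 0 0 0 0" --pt "0 0 0 0 0 0" --pt "0 0 0 0 0 0" --pt "0 0 0 0 0 0" --pt "0 0 0 0 0 0" --pt "0 0 0 0 0 0" --pt "0 0 0 0 0 0" --pt "-3 0 0 0 0 0" --pt "-10 0 0 0 0 0" --fingers 1

```text
time_s: 7.02
tool_pos: [472.5, 232.2, 140.2]
eef_rot: [-62.1, 89.9, -163.1]
contact_force: [-0.4, -0.5, -0.3]
grip_width: 85.4
```

Request:
drive_tool --pt "-20 0 0 0 0 0" --pt "-30 0 0 0 0 0" --pt "-30 5 5 0 0 0" --pt "-10 25 10 0 0 0" --pt "0 35 0 0 0 0" --pt "0 35 0 0 0 0" --pt "0 0 0 0 0 0" --pt "0 0 0 0 0 0" --pt "0 0 0 0 0 0" --pt "0 0 0 0 0 0"

```text
time_s: 7.85
tool_pos: [567.7, 199.5, 231.5]
eef_rot: [136.1, 90.0, 35.1]
contact_force: [0.1, 0.4, 0.7]
grip_width: 85.9
```

```bash
python3 - <<'E'
from h import *
f=grab('wrist','w3'); st()
im=f['img'][60:260,170:450,::-1]; cv2.imwrite('pics/w3c.png',cv2.resize(cv2.convertScaleAbs(im,alpha=1.8),None,fx=2.8,fy=2.8,interpolation=cv2.INTER_CUBIC))
E
```

```text
t 7.9 pos [567.7 199.5 231.5] jaw ang -10.97 xax [ 0.001  0.    -1.   ] F [0.5 0.4 0.1] Tq [ 0.01  0.04 -0.04] w 85.2 j [ 13.  19. -45.  89.  14.  78. -45.]
```

View pics/w3c.png

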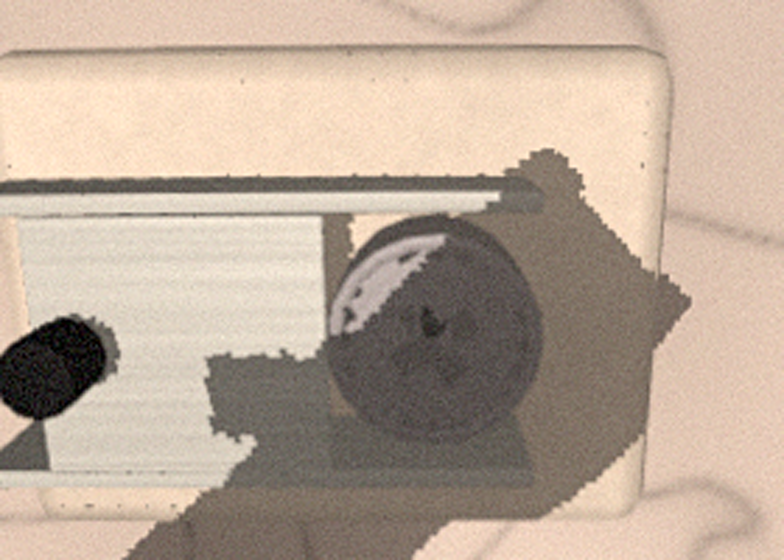

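```bash
python3 - <<'E'
from h import *
f=load('w3')
im=f['img'][128:222,280:370,::-1].copy(); im=cv2.GaussianBlur(im,(0,0),0.8); im=np.clip((im.astype(float)-20)*5,0,255).astype(np.uint8); cv2.imwrite('pics/w3d.png',cv2.resize(im,None,fx=6,fy=6,interpolation=cv2.INTER_CUBIC))
s=load('s1'); cv2.imwrite('pics/s1c.png',cv2.resize(cv2.convertScaleAbs(cv2.imread('pics/s1.png')[145:215,355:425],alpha=1.6),None,fx=8,fy=8,interpolation=cv2.INTER_CUBIC))
E
```

```text
(no output)
```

View pics/w3d.png

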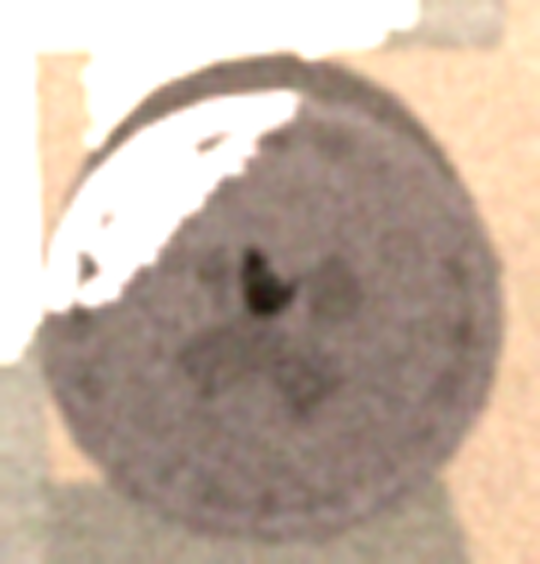

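View pics/s1c.png

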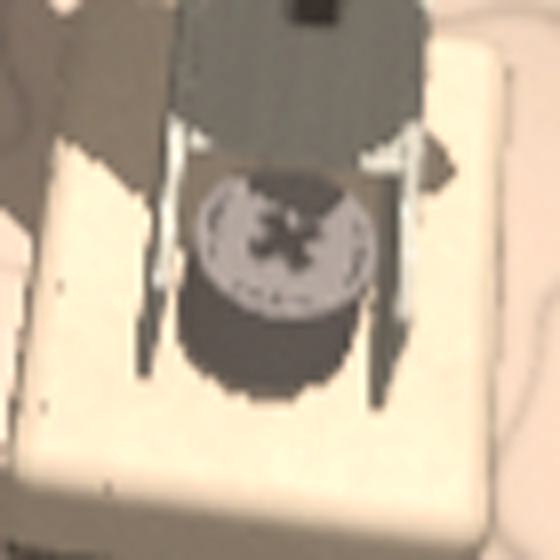

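Request:
drive_tool --pt "0 20 20 0 0 0" --pt "0 20 20 0 0 0" --pt "0 10 5 0 0 0" --pt "0 0 0 0 0 0" --pt "0 0 0 0 0 0" --pt "0 0 0 0 0 0" --pt "0 0 0 0 0 0" --pt "0 0 0 0 0 0" --pt "0 0 0 0 0 0" --pt "0 0 0 0 0 0"

```text
time_s: 8.73
tool_pos: [608.8, 145.4, 230.9]
eef_rot: [87.1, 90.0, -13.9]
contact_force: [-1.1, 0.3, -0.1]
grip_width: 85.3
```

```bash
python3 - <<'E'
from h import *
f=grab('wrist','w4'); st()
u,v=map(int,proj(f,[574.4,212.8,116])); print(u,v)
im=f['img'][max(v-50,0):v+50,u-50:u+50,::-1]; cv2.imwrite('pics/w4c.png',cv2.resize(cv2.convertScaleAbs(im,alpha=1.5),None,fx=6,fy=6,interpolation=cv2.INTER_CUBIC)); print(max(v-50,0),u-50)
E
```

```text
t 8.78 pos [608.8 145.3 230.9] jaw ang -11.03 xax [ 0.  0. -1.] F [-0.4 -0.2  0.2] Tq [-0.04  0.04 -0.03] w 85.4 j [ 16.  22. -43.  86.  15.  78. -39.]
258 125
75 208
```

View pics/w4c.png

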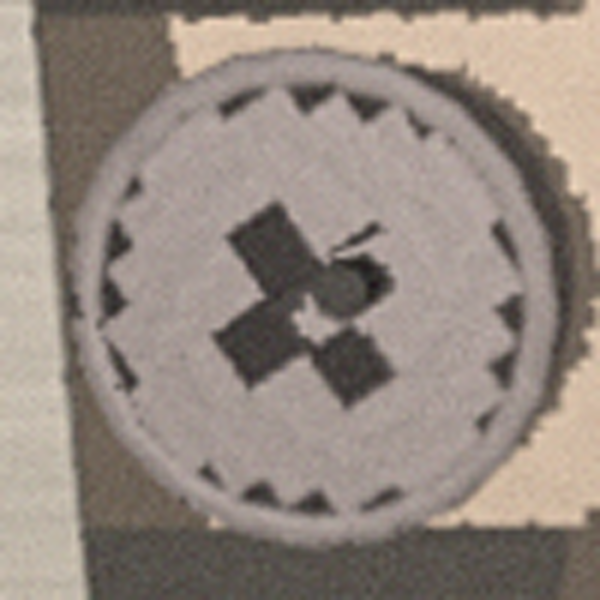

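```bash
python3 - <<'E'
from h import *
f=load('w4')
q=lambda X,Y:onz(f,208+(X+.5)/6-.5,75+(Y+.5)/6-.5,116)
A=q(252.5,219.5);B=q(371,390);v=A-B
print(A,B,(A+B)/2,np.linalg.norm(v),np.degrees(np.arctan2(v[1],v[0]))%90)
for a,b in (((228,237),(347,408)),((277,202),(395,372)),((228,237),(277,202)),((347,408),(395,372)),((213,340),(250,387))):
    v=q(*a)-q(*b); print(np.linalg.norm(v),np.degrees(np.arctan2(v[1],v[0]))%90)
print('rim centre',(q(78,297)+q(556,297)+q(316,48)+q(316,545))/4,q(78,297),q(556,297),q(316,48),q(316,545))
E
```

```text
[570.14581763 224.4551565  116.        ] [579.85761023 200.64431123 116.        ] [575.00171393 212.54973386 116.        ] 25.715273048430173 22.18920400746245
25.87664280696799 22.01856824005948
25.55570644239213 22.358580215685777
7.7605350003936024 22.259893006669927
7.920039773074207 24.580884792954464
7.476752251754086 25.12622145448593
rim centre [575.59246756 213.05671483 116.        ] [545.67280952 219.58309223 116.        ] [605.82848116 207.54674472 116.        ] [583.00660207 242.89085773 116.        ] [567.86197751 182.20616464 116.        ]
```

Request:
drive_tool --pt "0 8 35 0 0 0" --pt "0 8 35 0 0 0" --pt "0 8 35 0 0 0" --pt "0 8 35 0 0 0" --pt "0 8 35 0 0 0" --pt "0 8 35 0 0 0" --pt "0 8 35 0 0 0" --pt "0 8 35 0 0 0" --pt "0 8 35 0 0 0" --pt "0 8 35 0 0 0"

```text
time_s: 9.62
tool_pos: [620.2, -215.7, 231.0]
eef_rot: [52.8, 90.0, -48.3]
contact_force: [0.8, 1.1, 0.3]
grip_width: 85.2
```

Request:
drive_tool --pt "0 8 35 0 0 0" --pt "0 4 30 0 0 0" --pt "0 0 10 0 0 0" --pt "0 0 0 0 0 0" --pt "0 0 0 0 0 0" --pt "0 0 0 0 0 0" --pt "0 0 0 0 0 0" --pt "0 0 0 0 0 0" --pt "0 0 0 0 0 0" --pt "0 0 0 0 0 0"

```text
time_s: 10.45
tool_pos: [618.0, -289.1, 231.0]
eef_rot: [81.6, 90.0, -19.4]
contact_force: [-0.9, 0.2, -0.0]
grip_width: 85.4
```

```bash
python3 - <<'E'
from h import *
f=grab('wrist','w5'); st(); print(proj(f,[618,-260,130]))
g=grab('scene','s2')
cv2.imwrite('pics/s2c.png',cv2.resize(cv2.convertScaleAbs(cv2.imread('pics/s2.png')[145:215,355:425],alpha=1.6),None,fx=8,fy=8,interpolation=cv2.INTER_CUBIC))
E
```

```text
t 10.5 pos [ 617.9 -289.4  230.9] jaw ang -11.02 xax [ 0. -0. -1.] F [ 0.3 -0.6  0.7] Tq [ 0.01  0.   -0.03] w 85.6 j [ 45.  26. -33.  77.  14.  80.   1.]
(np.float64(312.1867703758204), np.float64(168.77551981042802))
```

View pics/w5.png

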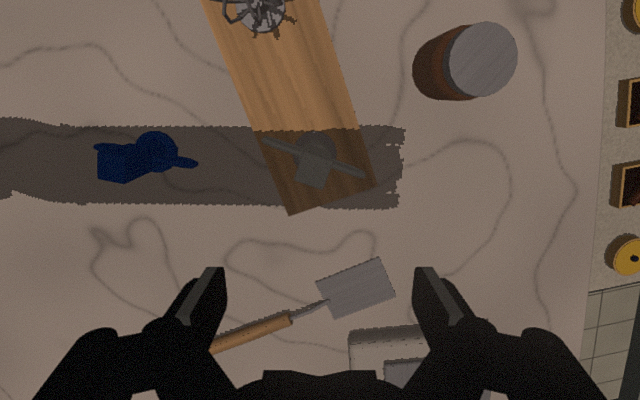

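View pics/s2c.png

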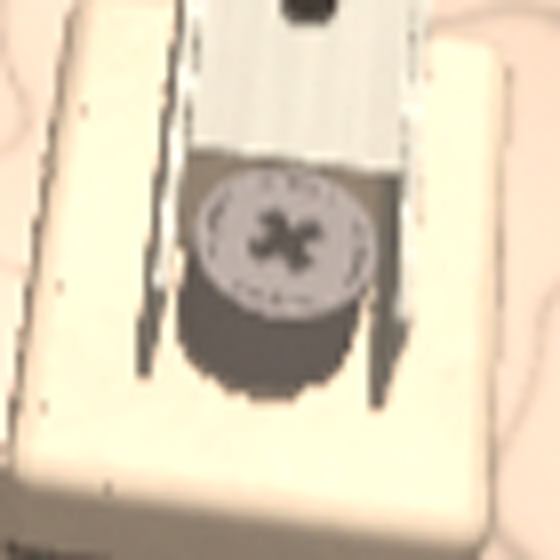

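The beater is at (315,165) in the arm's shadow. The blue decoy at (150,155) is well clear.

```bash
python3 - <<'E'
from h import *
f=load('w5')
im=f['img'][120:200,255:375,::-1].copy(); im=cv2.GaussianBlur(im,(0,0),0.7); im=np.clip((im.astype(float)-15)*3,0,255).astype(np.uint8); cv2.imwrite('pics/w5c.png',cv2.resize(im,None,fx=6,fy=6,interpolation=cv2.INTER_CUBIC))
E
```

```text
(no output)
```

View pics/w5c.png

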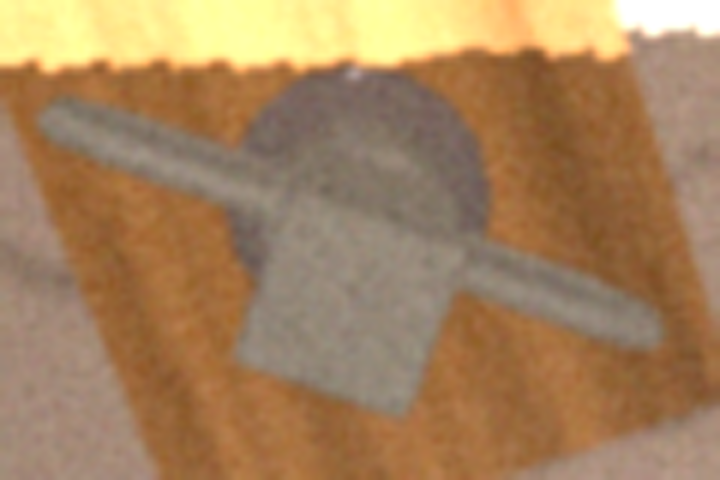

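```bash
python3 - <<'E'
from h import *
f=load('w5')
q=lambda X,Y,z:onz(f,255+(X+.5)/6-.5,120+(Y+.5)/6-.5,z)
def an(a,b,z):
    v=q(*b,z)-q(*a,z); return np.linalg.norm(v),np.degrees(np.arctan2(v[1],v[0]))
print(an((238,360),(405,413),130),an((238,360),(295,195),130),an((405,413),(465,245),130),an((45,120),(658,330),82))
# wing edges
print('wing lower/upper', an((70,100),(290,175),82), an((480,255),(655,315),82))
c=(351,303); print('top',q(*c,130)); print('collar ctr',q(360,195,53)); a=q(45,120,82);b=q(658,330,82);print('wing mid',(a+b)/2)
print('tri',tri([(f,255+351.5/6-.5,120+303.5/6-.5),(load('scene0'),195+128.5/6-.5,135+321.5/6-.5),(load('side0'),330+359.5/7-.5,145+97.5/7-.5)]))
E
```

```text
(np.float64(22.352799749126405), np.float64(-29.25630355006327)) (np.float64(22.333740868586393), np.float64(59.253455858725)) (np.float64(22.986956591214852), np.float64(60.15890022697367)) (np.float64(96.57676644368716), np.float64(-30.128874929717128))
wing lower/upper (np.float64(33.89183776395285), np.float64(-30.058110772158802)) (np.float64(28.130765492744292), np.float64(-30.004090780396194))
top [ 618.4657251  -261.11610231  130.        ]
collar ctr [ 618.77205784 -260.45304878   53.        ]
wing mid [ 618.63576242 -260.22540959   82.        ]
tri (array([ 618.30378991, -260.40508613,  130.02666026]), [array([-0.4, -0.9]), array([-0.4, -0. ]), array([-0.1,  0. ])])
```

Request:
drive_tool --pt "0 0 0 0.111 0 0" --pt "0 0 0 0.111 0 0" --pt "0 0 0 0.11 0 0" --pt "0 0 0 0 0 0" --pt "0 0 0 0 0 0" --pt "0 0 0 0 0 0" --pt "0 0 0 0 0 0" --pt "0 0 0 0 0 0" --pt "0 0 0 0 0 0" --pt "0 0 0 0 0 0"

```text
time_s: 11.38
tool_pos: [617.8, -289.9, 230.8]
eef_rot: [-138.6, 90.0, 101.4]
contact_force: [-0.1, -0.1, -0.2]
grip_width: 85.4
```

```bash
python3 - <<'E'
from h import *
to([618.4,-260.6,91],-30)
E
```

```text
t 11.38 pos [ 617.8 -289.9  230.8] jaw ang -30.05 xax [-0.  0. -1.] F [-0.1 -0.1 -0.2] Tq [-0.05 -0.01  0.02] w 85.4 j [ 42.  26. -30.  77.  13.  80. -17.]
shift tool [139.8 -14.1 -25.6]
jaw -30 rotvec [-0.0008 -0.0001  0.0001]
jaw 150 rotvec [3.1408e+00 1.0000e-04 1.0000e-04]
```

Request:
drive_tool --pt "0 -14.1 -25.6 0 0 0" --pt "0 0 0 0 0 0" --pt "20 0 0 0 0 0" --pt "20 0 0 0 0 0" --pt "20 0 0 0 0 0" --pt "20 0 0 0 0 0" --pt "0 0 0 0 0 0" --pt "0 0 0 0 0 0" --pt "0 0 0 0 0 0" --pt "0 0 0 0 0 0"

```text
time_s: 12.22
tool_pos: [619.3, -260.8, 152.6]
eef_rot: [100.6, 89.9, -19.5]
contact_force: [0.3, -0.4, 1.4]
grip_width: 85.3
```

```bash
python3 - <<'E'
from h import *
f=grab('wrist','w6'); to([618.4,-260.6,91],-30); g=proj(f,[618.4,-260.6,130]); print(g)
im=np.clip((f['img'][:,:,::-1].astype(float)-10)*2.5,0,255).astype(np.uint8); cv2.imwrite('pics/w6b.png',im)
E
```

```text
t 12.27 pos [ 619.2 -260.8  152.5] jaw ang -30.08 xax [ 0.002 -0.001 -1.   ] F [ 0.1  0.4 -0.1] Tq [ 0.05  0.02 -0.01] w 85.1 j [ 41.  27. -30.  85.  14.  71. -21.]
shift tool [61.5 -1.   0.3]
jaw -30 rotvec [-0.0013 -0.0004 -0.0023]
jaw 150 rotvec [ 3.1403e+00 -3.7000e-03  6.0000e-04]
(np.float64(318.1287550844042), np.float64(250.16342900579554))
```

View pics/w6b.png

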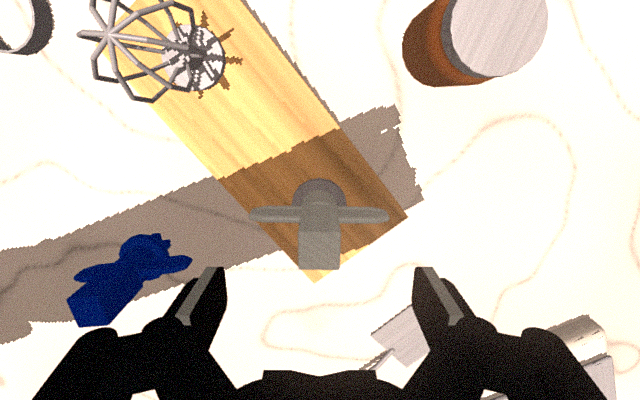

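Request:
drive_tool --pt "15 -0.8 0.2 0 0 0" --pt "15 0 0 0 0 0" --pt "15 0 0 0 0 0" --pt "10 0 0 0 0 0" --pt "6.5 0 0 0 0 0" --pt "0 0 0 0 0 0" --pt "0 0 0 0 0 0" --pt "0 0 0 0 0 0" --pt "0 0 0 0 0 0" --pt "0 0 0 0 0 0"

```text
time_s: 13.1
tool_pos: [618.0, -260.5, 90.1]
eef_rot: [97.6, 89.9, -22.5]
contact_force: [0.3, -0.0, -0.3]
grip_width: 85.3
```

Request:
drive_tool --pt "0 0 0 0 0 0" --pt "0 0 0 0 0 0" --pt "0 0 0 0 0 0" --pt "0 0 0 0 0 0" --pt "0 0 0 0 0 0" --pt "0 0 0 0 0 0" --pt "0 0 0 0 0 0" --pt "0 0 0 0 0 0" --pt "0 0 0 0 0 0" --pt "0 0 0 0 0 0" --fingers 0 --force 80

```text
time_s: 13.93
tool_pos: [617.6, -260.4, 89.3]
eef_rot: [-98.3, 90.0, 141.7]
contact_force: [-0.1, -0.4, -0.8]
grip_width: 23.3
```

```bash
python3 - <<'E'
from h import *
st()
E
```

```text
t 13.93 pos [ 617.6 -260.4   89.3] jaw ang -30.08 xax [-0.  0. -1.] F [-0.1 -0.4 -0.8] Tq [-0.02 -0.07  0.01] w 23.3 j [ 41.  30. -29.  89.  16.  65. -22.]
```

Request:
drive_tool --pt "-6 0 0 0 0 0" --pt "-12 0 0 0 0 0" --pt "-18 0 0 0 0 0" --pt "-20 0 0 0 0 0" --pt "-22 0 0 0 0 0" --pt "-22 0 0 0 0 0" --pt "-22 0 0 0 0 0" --pt "-22 0 0 0 0 0" --pt "-22 0 0 0 0 0" --pt "0 0 0 0 0 0"

```text
time_s: 14.77
tool_pos: [619.4, -260.5, 261.8]
eef_rot: [99.1, 89.6, -21.0]
contact_force: [0.2, 0.3, 0.5]
grip_width: 23.2
```

```bash
python3 - <<'E'
from h import *
to([575.1,212.7,255],22.3); grab('side','d3');grab('scene','s3'); grab('wrist','w7')
im=np.vstack([cv2.imread('pics/%s.png'%n) for n in('d3',)]); cv2.imwrite('pics/d3c.png',cv2.resize(cv2.convertScaleAbs(im[60:260,250:500],alpha=1.5),None,fx=3,fy=3,interpolation=cv2.INTER_CUBIC))
E
```

```text
t 14.77 pos [ 619.4 -260.5  261.8] jaw ang -30.08 xax [ 0.007 -0.003 -1.   ] F [0.2 0.3 0.5] Tq [ 0.04 -0.06  0.  ] w 23.2 j [ 41.  24. -31.  77.  12.  82. -19.]
shift tool [   5.2 -275.5 -387.3]
jaw 22.3 rotvec [-0.9142  0.0023 -0.0076]
jaw 202.3 rotvec [ 2.2274 -0.0091 -0.0028]
```

View pics/d3c.png

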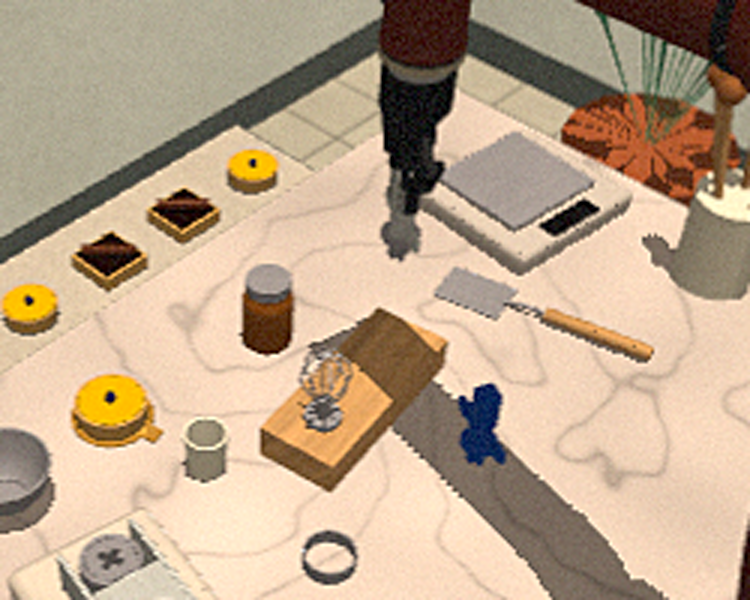

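View pics/w7.png

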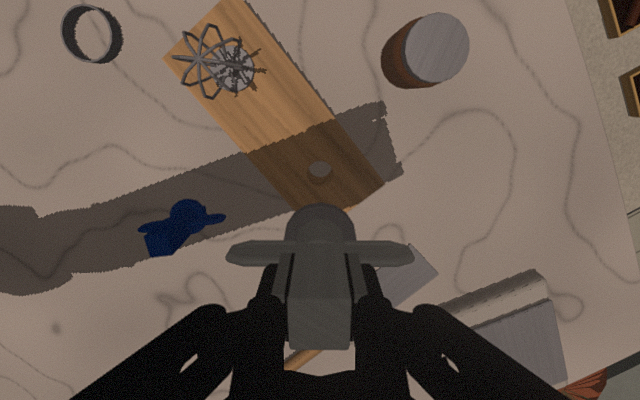

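The side and wrist views show the beater held upright and clear of the stand, with its hole visible at (320,170). I'll carry it over the mixer now.

Request:
drive_tool --pt "0 -15 -21 0 0 0" --pt "0 -20 -28 0 0 0" --pt "0 -20 -28 0 0 0" --pt "0 -20 -28 0 0 0" --pt "0 -20 -28 0 0 0" --pt "0 -20 -28 0 0 0" --pt "0 -20 -28 0 0 0" --pt "0 -20 -28 0 0 0" --pt "0 -20 -28 0 0 0" --pt "0 -20 -28 0 0 0"

```text
time_s: 15.75
tool_pos: [584.6, 74.9, 254.1]
eef_rot: [-49.5, 89.9, -169.6]
contact_force: [0.1, 0.1, -2.0]
grip_width: 23.6
```

Request:
drive_tool --pt "0 -20 -28 0 0 0" --pt "0 -20 -28 0 0 0" --pt "0 -20 -28 0 0 0" --pt "0 -15 -22 0 0 0" --pt "0 -5 -8 0 0 0" --pt "0 0 0 -0.1 0 0" --pt "0 0 0 -0.1 0 0" --pt "0 0 0 -0.1 0 0" --pt "0 0 0 -0.1 0 0" --pt "0 0 0 -0.1 0 0"

```text
time_s: 16.58
tool_pos: [573.2, 211.5, 254.0]
eef_rot: [-64.1, 89.9, -155.2]
contact_force: [-0.8, 0.2, -1.8]
grip_width: 23.3
```

Request:
drive_tool --pt "0 0 0 -0.1 0 0" --pt "0 0 0 -0.1 0 0" --pt "0 0 0 -0.1 0 0" --pt "0 0 0 -0.1 0 0" --pt "0 0 0 0 0 0" --pt "0 0 0 0 0 0" --pt "0 0 0 0 0 0" --pt "0 0 0 0 0 0" --pt "0 0 0 0 0 0" --pt "0 0 0 0 0 0"

```text
time_s: 17.42
tool_pos: [573.6, 212.4, 255.3]
eef_rot: [3.7, 90.0, -64.9]
contact_force: [-0.0, -0.2, -1.3]
grip_width: 23.3
```

```bash
python3 - <<'E'
from h import *
to([575.1,212.7,200],22.3); f=grab('wrist','w8')
im=np.clip((f['img'][:,:,::-1].astype(float)-5)*2,0,255).astype(np.uint8); cv2.imwrite('pics/w8b.png',im)
for n in('side','scene'):
    g=grab(n,n[0]+'4'); u,v=map(int,proj(g,[575,213,160])); print(n,u-45,v-45); cv2.imwrite('pics/%s4c.png'%n[0],cv2.resize(cv2.convertScaleAbs(g['img'][v-45:v+45,u-45:u+45,::-1],alpha=1.5),None,fx=6,fy=6,interpolation=cv2.INTER_CUBIC))
E
```

```text
t 17.42 pos [573.6 212.4 255.3] jaw ang 21.44 xax [ 0. -0. -1.] F [-0.  -0.2 -1.3] Tq [ 0.06 -0.02  0.05] w 23.3 j [ 16.  21. -52.  85.  17.  81. -16.]
shift tool [55.3  1.5  0.2]
jaw 22.3 rotvec [-0.0151  0.0001 -0.    ]
jaw 202.3 rotvec [ 3.1265e+00 -0.0000e+00 -1.0000e-04]
side 240 191
scene 348 120
```

View pics/w8b.png

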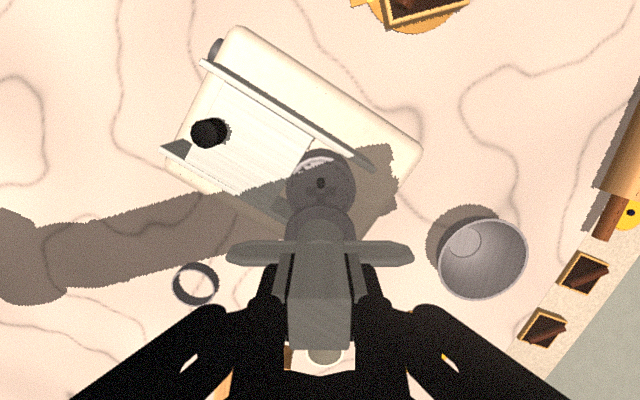

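View pics/s4c.png

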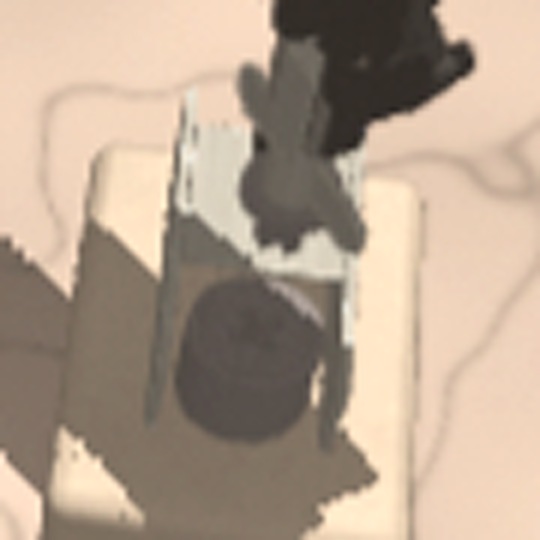

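Request:
drive_tool --pt "0 1.4 0.2 -0.013 0 0" --pt "10 0 0 0 0 0" --pt "15 0 0 0 0 0" --pt "15 0 0 0 0 0" --pt "10 0 0 0 0 0" --pt "4 0 0 0 0 0" --pt "0 0 0 0 0 0" --pt "0 0 0 0 0 0" --pt "0 0 0 0 0 0" --pt "0 0 0 0 0 0"

```text
time_s: 18.4
tool_pos: [575.4, 212.9, 202.2]
eef_rot: [88.5, 89.9, 20.8]
contact_force: [-0.1, 0.5, -2.1]
grip_width: 23.1
```

```bash
python3 - <<'E'
from h import *
to([575.1,212.7,200],22.3); f=grab('wrist','w9')
im=np.clip((f['img'][:,:,::-1].astype(float)-5)*2,0,255).astype(np.uint8); cv2.imwrite('pics/w9b.png',im)
for n in('side','scene'):
    g=grab(n,n[0]+'5'); u,v=map(int,proj(g,[575,213,130])); print(n,u-45,v-45); cv2.imwrite('pics/%s5c.png'%n[0],cv2.resize(np.clip((g['img'][v-45:v+45,u-45:u+45,::-1].astype(float)-10)*2.5,0,255).astype(np.uint8),None,fx=6,fy=6,interpolation=cv2.INTER_CUBIC))
cv2.imwrite('pics/sd5.png',np.hstack([cv2.imread('pics/s5c.png'),cv2.imread('pics/d5c.png')])) if 0 else None
E
ls pics | grep 5c
```

```text
t 18.4 pos [575.4 212.9 202.2] jaw ang 22.23 xax [ 0.001  0.    -1.   ] F [-0.1  0.5 -2.1] Tq [ 0.01 -0.02  0.04] w 23.1 j [ 15.  24. -51.  90.  19.  76. -16.]
shift tool [ 2.2 -0.4  0.1]
jaw 22.3 rotvec [-0.0012  0.     -0.0013]
jaw 202.3 rotvec [ 3.1404e+00 -2.0000e-03 -1.0000e-04]
side 240 197
scene 346 126
s5c.png
w5c.png
```

View pics/w9b.png

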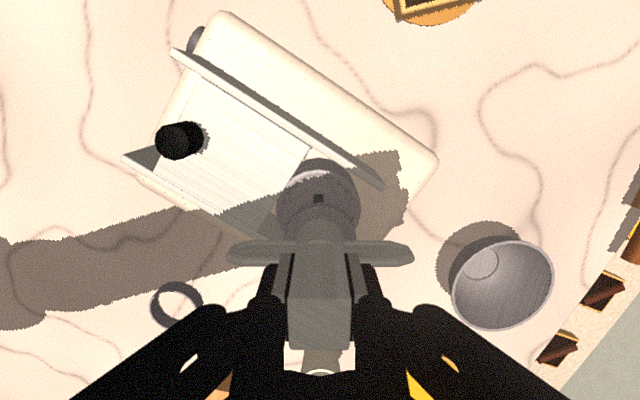

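View pics/s5c.png

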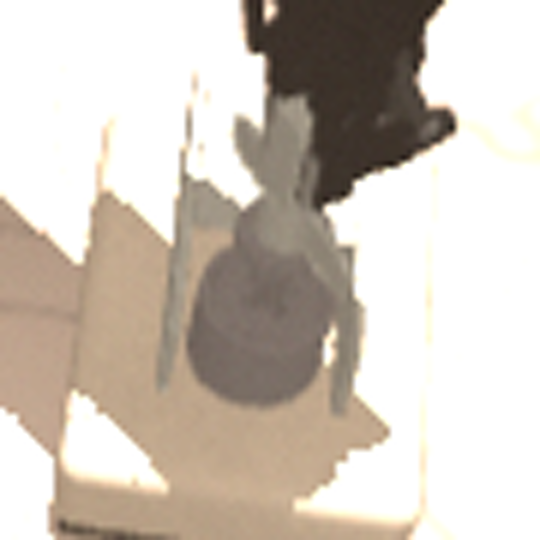

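Request:
drive_tool --pt "3 -0.3 0 0 0 0" --pt "3 0 0 0 0 0" --pt "3 0 0 0 0 0" --pt "3 0 0 0 0 0" --pt "3 0 0 0 0 0" --pt "3 0 0 0 0 0" --pt "2 0 0 0 0 0" --pt "0 0 0 0 0 0" --pt "0 0 0 0 0 0" --pt "0 0 0 0 0 0"

```text
time_s: 19.38
tool_pos: [574.8, 212.6, 181.5]
eef_rot: [118.2, 90.0, 50.5]
contact_force: [0.3, 0.3, -0.5]
grip_width: 23.2
```

```bash
python3 - <<'E'
from h import *
to([575.1,212.7,160],22.3)
E
```

```text
t 19.38 pos [574.8 212.6 181.5] jaw ang 22.23 xax [ 0.  0. -1.] F [ 0.3  0.3 -0.5] Tq [-0.02 -0.01 -0.04] w 23.2 j [ 15.  24. -51.  91.  19.  74. -17.]
shift tool [21.5  0.3  0.1]
jaw 22.3 rotvec [-0.0012 -0.0001 -0.0002]
jaw 202.3 rotvec [ 3.1404e+00 -3.0000e-04  2.0000e-04]
```

It's about 8 mm inside the slot with no contact force, so it has meshed. Going on down.

Request:
drive_tool --pt "3 0 0 0 0 0" --pt "3 0 0 0 0 0" --pt "3 0 0 0 0 0" --pt "2 0 0 0 0 0" --pt "2 0 0 0 0 0" --pt "2 0 0 0 0 0" --pt "1 0 0 0 0 0" --pt "0 0 0 0 0 0" --pt "0 0 0 0 0 0" --pt "0 0 0 0 0 0"

```text
time_s: 20.22
tool_pos: [574.7, 212.6, 165.6]
eef_rot: [38.5, 90.0, -29.2]
contact_force: [-2.1, -0.7, 4.5]
grip_width: 22.8
```

```bash
python3 - <<'E'
from h import *
to([575.1,212.7,160],22.3)
E
```

```text
t 20.22 pos [574.7 212.6 165.6] jaw ang 22.23 xax [ 0. -0. -1.] F [-2.1 -0.7  4.5] Tq [-0.36  0.63  0.01] w 22.8 j [ 15.  25. -51.  92.  20.  72. -17.]
shift tool [5.6 0.4 0. ]
jaw 22.3 rotvec [-0.0012  0.0001 -0.0001]
jaw 202.3 rotvec [ 3.1403e+00 -2.0000e-04 -2.0000e-04]
```

Request:
drive_tool --pt "1.5 0 0 0 0 0" --pt "1.5 0 0 0 0 0" --pt "1 0 0 0 0 0" --pt "1 0 0 0 0 0" --pt "0.5 0 0 0 0 0" --pt "0.5 0 0 0 0 0" --pt "0.5 0 0 0 0 0" --pt "0 0 0 0 0 0" --pt "0 0 0 0 0 0" --pt "0 0 0 0 0 0"

```text
time_s: 21.05
tool_pos: [574.8, 212.7, 159.6]
eef_rot: [57.8, 90.0, -10.0]
contact_force: [-3.1, -1.6, 8.1]
grip_width: 22.9
```

```bash
python3 - <<'E'
from h import *
to([575.1,212.7,160],22.3)
E
```

```text
t 21.05 pos [574.8 212.7 159.6] jaw ang 22.23 xax [ 0. -0. -1.] F [-3.1 -1.6  8.1] Tq [-0.6   1.03  0.02] w 22.9 j [ 15.  25. -51.  93.  20.  72. -17.]
shift tool [-0.4  0.3  0.1]
jaw 22.3 rotvec [-0.0012  0.0003 -0.0004]
jaw 202.3 rotvec [ 3.1404e+00 -6.0000e-04 -4.0000e-04]
```

Request:
drive_tool --pt "0.5 0 0 0 0 0" --pt "0.5 0 0 0 0 0" --pt "0.5 0 0 0 0 0" --pt "0.5 0 0 0 0 0" --pt "0 0 0 0 0 0" --pt "0 0 0 0 0 0" --pt "0 0 0 0 0 0" --pt "0 0 0 0 0 0" --pt "0 0 0 0 0 0" --pt "0 0 0 0 0 0" --force 100

```text
time_s: 21.88
tool_pos: [575.0, 212.7, 159.5]
eef_rot: [44.5, 89.9, -23.3]
contact_force: [-8.3, -5.4, 24.9]
grip_width: 22.8
```

```bash
python3 - <<'E'
from h import *
to([575.1,212.7,160],22.3)
f=grab('wrist','w10')
im=np.clip((f['img'][:,:,::-1].astype(float)-5)*2,0,255).astype(np.uint8); cv2.imwrite('pics/w10b.png',im)
for n in('side','scene'):
    g=grab(n,n+'6'); u,v=map(int,proj(g,[575,213,130])); print(n,u-45,v-45); cv2.imwrite('pics/%s6c.png'%n,cv2.resize(np.clip((g['img'][v-45:v+45,u-45:u+45,::-1].astype(float)-10)*2.5,0,255).astype(np.uint8),None,fx=6,fy=6,interpolation=cv2.INTER_CUBIC))
E
```

```text
t 21.88 pos [575.  212.7 159.5] jaw ang 22.22 xax [ 0.002 -0.001 -1.   ] F [-8.3 -5.4 24.9] Tq [-1.46  2.61  0.03] w 22.8 j [ 15.  25. -51.  93.  20.  72. -17.]
shift tool [-0.5  0.1  0.1]
jaw 22.3 rotvec [-0.0014  0.0012 -0.0012]
jaw 202.3 rotvec [ 3.1402e+00 -1.9000e-03 -2.0000e-03]
side 240 197
scene 346 126
```

View pics/scene6c.png

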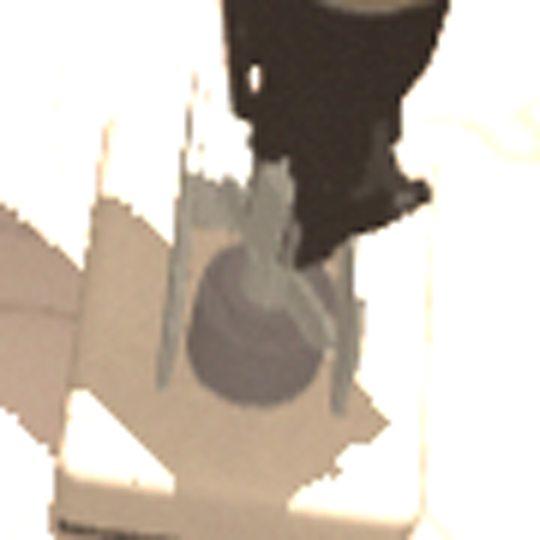

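View pics/side6c.png

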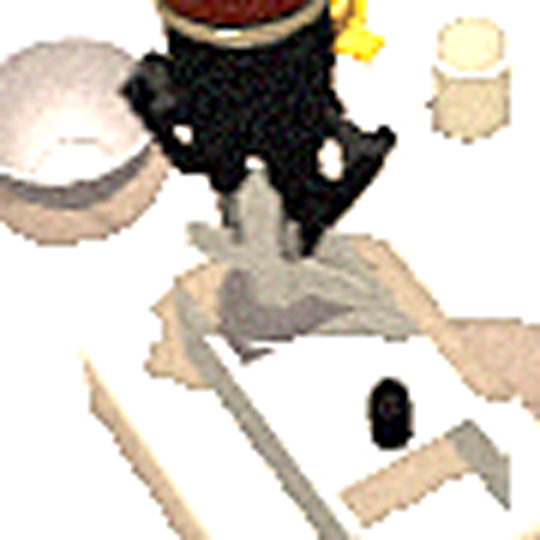

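View pics/w10b.png

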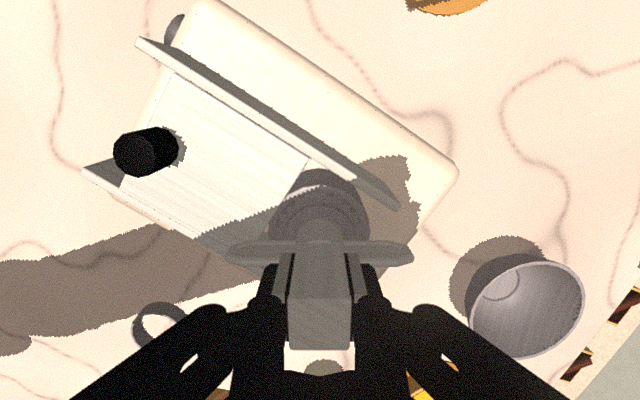

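Request:
drive_tool --pt "0 0 0 0 0 0" --pt "0 0 0 0 0 0" --pt "0 0 0 0 0 0" --pt "0 0 0 0 0 0" --pt "0 0 0 0 0 0" --pt "0 0 0 0 0 0" --pt "0 0 0 0 0 0" --pt "0 0 0 0 0 0" --pt "0 0 0 0 0 0" --pt "0 0 0 0 0 0"

```text
time_s: 22.87
tool_pos: [575.0, 212.7, 159.5]
eef_rot: [44.5, 89.9, -23.3]
contact_force: [-9.0, -5.5, 25.8]
grip_width: 22.9
```

```bash
python3 - <<'E'
from h import *
st(); f=load('w10'); k=onz(f,135,155,153); print(k,np.linalg.norm((k-[575.1,212.7,0])[:2])-33)
d=load('side6'); u,v=240+(391+.5)/6-.5,197+(390+.5)/6-.5; k2=onz(d,u,v,153); print(k2,np.linalg.norm((k2-[575.1,212.7,0])[:2])-33)
E
```

```text
t 22.87 pos [575.  212.7 159.5] jaw ang 22.22 xax [ 0.002 -0.001 -1.   ] F [-9.  -5.5 25.8] Tq [-1.46  2.64  0.05] w 22.9 j [ 15.  25. -51.  93.  20.  72. -17.]
[474.66478466 232.67168343 153.        ] 69.40166316395249
[475.4342337  228.87653041 153.        ] 67.97002084460262
```

The push is holding steady at 25.8 N and the shutter reads 68–69 mm out from the pictures. Handing in.

```bash
python3 -c "
from cell import manip
print(manip.sign_off())"
```

```text
the job is handed in; nothing more can be done
None
```

I pulled the shutter to its stop, then took the beater from the stand, turned it to match the slot and pressed it home. I handed in while still gripping and pressing; no verdict was reported.

- **Shutter:** The gripper moved 69.9 mm before the stop pushed back with about 16 N. Later wrist and side pictures put the knob at 69.4 and 68.0 mm out, close enough to agree.
- **Beater fit:** I turned it to 22.2°, against a measured slot angle of about 22.3° (single edges gave 22.0–25.1°). It entered the slot without contact force.
- **Beater home:** The push jumped from 8 N to 25 N with almost no further travel, which is the collar meeting the rim. The collar works out at about 115.2 mm against the 116 mm rim.
- **Final hold:** Over the last second the push stayed at about 25–26 N, with the tool within 0.1 mm of the measured drive axis and tilted about 0.1°. The grip was set to 100 N.
- **Disagreements:** A sideways force of about 10 N remained while pressing. The plate, slot and rim widths measured about 3% under their stated sizes, though heights and spacings matched.
- **Other objects:** The whisk and the other things showed no sign of having moved in the pictures I looked at, but I did not measure them again at the end.

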